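Spin-test the index disc and brake it on its red mark

TASK

Test the freshly cleaned bearing of the aluminium index disc on the focusing stage: with a fingertip, flick the disc spinning counter-clockwise (seen from above) and let it run untouched for at least two seconds. Then brake it with a light fingertip press on its top face so that it stops with its red patch at the yellow pointer, and finish while still pressing it lightly, holding it still. Do not push the stage along its slide, and leave everything else on the desk alone.

Things in the scene. Friction and masses are not known exactly. Their poses are not given: they have to be found in the camera images.
- disc (a joint): Turn of the index disc about its upright axis, rad; grows counter-clockwise from above, counts whole turns, no limit. At 0 and every 2 pi the red patch's middle is at the pointer. Starts at rest. From 3 rad/s it coasts 12 to 15 s, losing about w/10 + 0.1 rad/s each second; a fingertip stops it at once. A fingertip pressed on the top face and swiped sideways carries it along by friction.
- spindle: Sprung spindle with the disc it carries: flat bare aluminium, 120 mm diameter, 10 mm thick, black ticks round its edge, one red patch, nothing stands up from it. Origin on the axis 12 mm below the top face; z up; it does not turn. Under a press the disc starts to sink at about 3 N, then 1 mm per newton, to a hard stop at 8 mm (about 11 N).
- disc_centre (a point): Centre of the disc's top face when it is not pressed, 98 mm above the desk; fixed to the stage.
- mark (a point): Middle of the red patch on the disc's top face, 52 mm from the axis; turns with the disc. The patch spans 15 degrees to either side and radii 45 to 59 mm.
- pointer (a point): Point above the disc, 52 mm from its axis, where the middle of the red patch belongs; fixed to the stage. The yellow pointer's tip is 11 mm farther out, just off the disc's edge, its top 2 mm above the disc's face, on a grey post reaching 83 mm from the axis. It is on the side of the disc away from the robot, up to 35 degrees either way.
- stage: Gunmetal focusing stage, 100 x 100 x 20 mm block that carries spindle and pointer, clamped on the brass slide: it gives way only under a sideways push above about 40 N. Origin under its centre, on the disc's axis, 26 mm above the desk; x towards the pointer, z up.
- slide: Brass dovetail slide, 90 x 200 mm (long side along its y), 26 mm high, fixed to the desk. Origin under its centre; the stage stands anywhere within 35 mm of its middle along y.
- lens_barrel: Loose gunmetal lens barrel, diameter 66 mm, 62 mm tall, upright. Bystander. Origin under its centre.
- screw_tray: Loose round white porcelain screw tray, diameter 100 mm, 18 mm tall. Bystander. Origin under its centre.
- rear_cap: Loose black plastic lens rear cap, diameter 62 mm, 16 mm tall. Bystander. Origin under its centre.
- eyepiece: Loose polished aluminium viewfinder eyepiece, diameter 34 mm, 28 mm tall. Bystander. Origin under its centre.
- loupe: Loose black loupe, diameter 40 mm, 40 mm tall. Bystander. Origin under its centre.
- retaining_ring: Loose brass retaining ring, diameter 60 mm, 6 mm tall. Bystander. Origin under its centre.
- screwdriver: Loose screwdriver lying flat, 150 mm long. Bystander. x along its length.

How it is judged:
On the way:
1. the disc spins freely counter-clockwise, untouched by the robot, faster than 0.4 rad/s for two seconds (velocity of joint disc above 0.4 rad/s and contact force between each of the fingers, the arm and spindle below 0.02 N), for 2 s.
At the end, for the whole second after the job is handed in: The disc is at rest with the middle of its red patch within 14.5 mm of its place at the pointer (the pointer stands at the red patch, about 16 degrees either way), a fingertip still presses it with 0.5 to 20 N, the stage is within 8 mm of where it stood, and every bystander within 15 mm (horizontal distance between mark and pointer below 0.0145 m and velocity of joint disc between -0.08 and 0.08 rad/s and contact force between the fingers and spindle between 0.5 and 20 N and distance of pointer from where it was at the start of the episode below 0.008 m and distance of each of lens_barrel, screw_tray, rear_cap, eyepiece, loupe, retaining_ring, screwdriver from where it was at the start of the episode below 0.015 m); the arm keeps its last pose, push and grip.
It fails at once if the disc is pressed harder than 25 N (contact force between the fingers and spindle above 25 N).
It fails at once if the stage is pushed more than 8 mm along its slide (distance of pointer from where it was at the start of the episode above 0.008 m).
It fails at once if a bystander on the desk is moved or lifted more than 15 mm (distance of any of lens_barrel, screw_tray, rear_cap, eyepiece, loupe, retaining_ring, screwdriver from where it was at the start of the episode above 0.015 m).
It also fails if it takes over 64 s, if anything falls off the work surface, if the arm or the gripper's body presses on something with over 40 N, if the wrist force passes 120 N, or if a joint passes its speed limit or range.

ROBOT

A 6-joint arm with a two-finger parallel gripper is mounted at the origin on the work surface. World frame = base frame: x ahead of the robot, y to its left, z up, the work surface at z = 0. Lengths are in m, angles in rad, forces in N, time in s.
With the tool pointing down it reaches from about 0.35 to 0.775 m from the base axis. Payload 5.5 kg.
Tool frame: the origin (TCP) lies at the very end of the fingers, on their centre line; the grasp point (between the pads) lies 19 mm behind it; x points along the fingers, y is the direction in which the jaws open and shut, and the axes are right-handed (so a half turn about x gives the same grasp; the last joint's range is limited). The gripper opens to 85 mm and grips with 20 to 120 N. Pads are 22 mm wide; open, the fingers measure 114 mm over their backs; the gripper's body (76 mm by 85 mm) begins 54 mm behind the grasp point. The pads swing forward as they close: fully open they stand 13 mm farther back than shut.
Start: joints at [1.013, 0.313, 0.046, 1.304, 0, 1.431], TCP at [0.233, 0.526, 0.231] pointing down, gripper open.
Joint ranges: [-2.76, 2.76], [-0.86, 1.69], [-1.03, 1.26], [-2.2, 2.34], [-1.47, 1.5], [-3.14, 3.14]. Speed limits (rad/s): [2.57, 2.57, 3.14, 3.14, 3.14, 3.14].

INTERFACE

Orientations are given as a unit quaternion [w, x, y, z].
In Python, from workcell import env gives the robot as it stands.
- The arm moves only by the tool servo_tool, never from a script. Its argument "increments" is a list of rows, each an object with "offset": the shift along the tool's x, y, z in cm, a list of three; "yaw": the turn about the tool's x in degrees. In form: [{"offset": [x, y, z], "yaw": yaw}, ...]. A call has exactly 8 rows; each row is the pose to reach, as a shift and turn from the pose commanded when the call began, along the tool's axes at that moment; what a row does not reach only later rows make up. A row lasts 1/10 s, in which the tool goes at most 50 mm and 8.59 degrees, less where a joint would pass 70% of its speed; a pose out of reach is approached as far as the arm can. A call with a gripper value outside its range is refused whole. "claw" is the opening, from 0 (shut) to 1 (fully open), set as the call begins (left out, the last holds). The fingers move at their own pace and stop on an object; "force" is the grip in N (left out, the last holds). Time passes only in rows, so rows that repeat a pose let the fingers close, or fill a call up. It gives the time, the measured TCP pose, the force and the opening at its end, in the units of the state.
- env.get_state(): the state, without advancing time (a new reading comes with each control period).
- env.read_camera(name): name is "scene" or "top"; returns (picture, depth): 384x512x3 uint8, red, green, blue; 384x512 float32, m along the optical axis (not along the pixel's ray), 0 where there is no reading.
- env.camera_model(name): a dict with "vertical_fov" (degrees; the focal length in pixels is half the picture's height over the tangent of half this angle, whatever the lens; pixels are square), "cx", "cy" (the principal point, pixels), "D" ([k1, k2, p1, p2, k3] as OpenCV has them; the pictures are not rectified), "world_from_camera" (4x4, takes a point from camera to world coordinates). Camera axes: x right, y up, looking along -z (the intrinsics and any distortion apply to the point x, -y, -z); pixel columns grow to the right and rows downward; lengths in m; the calibration is good to about 2 mm. A picture is of the moment at which its call begins. camera_model takes no time and is no camera call.
- env.hand_in(): hands the job in, once; it reports no verdict.
The state is a dict: "clock": time; "joint_pos": joint angles; "qvel": joint speeds; "tau": joint torques, N m; "tcp_pos": TCP position; "orientation": TCP orientation; "wrist_force": force on the tool from outside, world axes, zero at the start; "ft_torque": the same for the moment, N m; "finger_gap": finger opening in m.
Only numpy, scipy, OpenCV 4.12 (cv2) and the standard library are available. Lean on these libraries where they do the work, as an engineer would, in place of code of your own. Each camera call takes 0.05 s, during which the arm holds its last target.

## Working session

There is one attempt and no reset: what is moved stays moved. The work goes in short steps, Python scripts to look and compute and a tool call to move; the robot and the scene stay as the last step left them, time stands still between calls to the robot, and variables do not carry over. Pictures are saved under pics/ and viewed, and the job is handed in when it is done.

Besides the shell and the picture viewer there is one more tool, called after "Emit:" in YAML: its name, and indented under it one key for each argument. servo_tool: Moves the arm, as the interface text tells. Its arguments: {"type":"object","properties":{"increments":{"type":"array","items":{"type":"object","properties":{"offset":{"type":"array","items":{"type":"number"}},"yaw":{"type":"number"}}}},"claw":{"type":"number"},"force":{"type":"number"}},"required":["increments"]}

```bash
mkdir -p pics; ls; cat > h.py <<'E'
import numpy as np, cv2
from workcell import env
def save(n,p): cv2.imwrite(p,cv2.cvtColor(n,cv2.COLOR_RGB2BGR))
def K(m):
    f=192/np.tan(np.radians(m["vertical_fov"])/2)
    return np.array([[f,0,m["cx"]],[0,f,m["cy"]],[0,0,1.]])
def ray(m,uv):
    p=cv2.undistortPoints(np.array(uv,float).reshape(-1,1,2),K(m),np.array(m["D"],float)).reshape(-1,2)
    d=np.c_[p[:,0],-p[:,1],-np.ones(len(p))]
    T=np.array(m["world_from_camera"]); return T[:3,3],d@T[:3,:3].T
def onz(m,uv,z):
    o,d=ray(m,uv); return o+d*((z-o[2])/d[:,2])[:,None]
def proj(m,P):
    T=np.linalg.inv(np.array(m["world_from_camera"]));P=np.atleast_2d(P)
    c=P@T[:3,:3].T+T[:3,3]; c=c*[1,-1,-1]
    return cv2.projectPoints(c,np.zeros(3),np.zeros(3),K(m),np.array(m["D"],float))[0].reshape(-1,2)
E
python3 - <<'E'
from h import *
for n in("scene","top"):
    im,d=env.read_camera(n); save(im,f"pics/{n}0.png"); np.save(f"{n}d.npy",d)
    m=env.camera_model(n); print(n,m)
print(env.get_state())
E
```

```text
pics
scene {'vertical_fov': 47.378037963041336, 'cx': 250.19550289056238, 'cy': 199.36689566950955, 'D': array([0.04658906, 0.        , 0.        , 0.        , 0.        ]), 'world_from_camera': array([[-0.59749433, -0.663446  ,  0.45037754,  1.00796149],
       [ 0.80180131, -0.4867874 ,  0.34663048,  0.31412377],
       [-0.0107325 ,  0.56822304,  0.82280459,  0.90598256],
       [ 0.        ,  0.        ,  0.        ,  1.        ]])}
top {'vertical_fov': 53.59781726035508, 'cx': 251.59029236730487, 'cy': 190.60285093331524, 'D': array([0.00565104, 0.        , 0.        , 0.        , 0.        ]), 'world_from_camera': array([[ 0.00648094,  0.99604641, -0.08859767,  0.50094422],
       [-0.99994396,  0.00719688,  0.0077638 ,  0.01149473],
       [ 0.00837073,  0.08854239,  0.99603724,  1.09418496],
       [ 0.        ,  0.        ,  0.        ,  1.        ]])}
{'clock': 0.1, 'joint_pos': array([ 1.01336751e+00,  3.13969025e-01,  4.50835351e-02,  1.30358995e+00,
       -3.00512963e-05,  1.43119525e+00]), 'qvel': array([-2.10011447e-04, -1.36097146e-03,  2.58759260e-03,  7.31718033e-05,
       -3.15666364e-04,  7.82353457e-05]), 'tau': array([ 1.96630259e-03, -4.81724596e+01,  2.99245656e+01,  1.27211935e-02,
       -1.85622866e-04,  1.07848817e-05]), 'tcp_pos': array([0.23309505, 0.52513517, 0.23046946]), 'orientation': array([ 0.69153899,  0.14609053,  0.69192449, -0.14721372]), 'wrist_force': array([-0.17481501,  0.46485399, -0.69379398]), 'ft_torque': array([-0.00840353,  0.0043331 , -0.03114643]), 'finger_gap': 0.08529380849885493}
```

View pics/scene0.png

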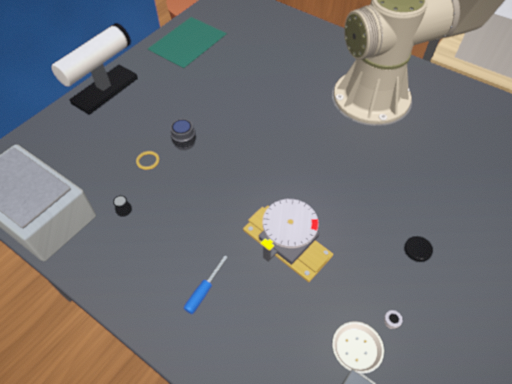

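View pics/top0.png

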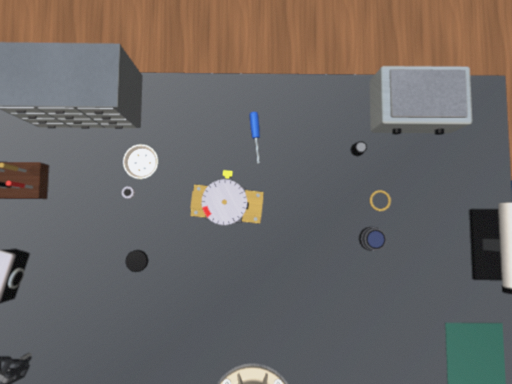

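The scene picture shows the disc at about (291,222) with red at (315,224) and the pointer at (268,243). In the top picture the disc is at (225,202), red at (207,212) and the pointer at (228,174).

```bash
cat >> h.py <<'E'
def cen(mask):
    n,l,s,c=cv2.connectedComponentsWithStats(mask.astype(np.uint8))
    i=1+np.argmax(s[1:,4]); return c[i],s[i,4]
def red(im,near,r):
    h=cv2.cvtColor(im,cv2.COLOR_RGB2HSV); yy,xx=np.mgrid[:384,:512]
    w=np.hypot(xx-near[0],yy-near[1])<r
    return ((h[...,0]<8)|(h[...,0]>172))&(h[...,1]>140)&(h[...,2]>90)&w
def yel(im,near,r):
    h=cv2.cvtColor(im,cv2.COLOR_RGB2HSV); yy,xx=np.mgrid[:384,:512]
    return (abs(h[...,0].astype(int)-29)<3)&(h[...,1]>200)&(h[...,2]>190)&(np.hypot(xx-near[0],yy-near[1])<r)
def discmask(im,near,r):
    h=cv2.cvtColor(im,cv2.COLOR_RGB2HSV); yy,xx=np.mgrid[:384,:512]
    return (((h[...,1]<60)&(h[...,2]>150)))&(np.hypot(xx-near[0],yy-near[1])<r)
E
python3 - <<'E'
from h import *
for n,dn,pn in(("top",(225,202),(228,174)),("scene",(291,222),(268,243))):
    im=cv2.cvtColor(cv2.imread(f"pics/{n}0.png"),cv2.COLOR_BGR2RGB); d=np.load(n+"d.npy"); m=env.camera_model(n)
    mk=discmask(im,dn,34)|red(im,dn,32)
    mk=cv2.morphologyEx(mk.astype(np.uint8),cv2.MORPH_CLOSE,np.ones((5,5)))
    cs=cv2.findContours(mk,0,2)[0]; c=max(cs,key=cv2.contourArea); P=onz(m,c[:,0,:].astype(float),.098)
    (x,y),r=cv2.minEnclosingCircle((P[:,:2]*1000).astype(np.float32)); print(n,"circle",x,y,r, "ell",onz(m,[cv2.fitEllipse(c)[0]],.098))
    rc,a=cen(red(im,dn,34)); print("red",rc,a,onz(m,[rc],.098))
    yc,a=cen(yel(im,pn,15)); print("yel",yc,a,onz(m,[yc],.1))
    print("depth",d[int(dn[1]),int(dn[0])], (onz(m,[dn],.098)))
    o,dd=ray(m,[dn]); print(o+dd*d[dn[1],dn[0]])
E
```

```text
top circle 559.687744140625 77.03240203857422 61.1190299987793 ell [[0.56009202 0.075975   0.098     ]]
red [206.12195122 211.        ] 41 [[0.53513105 0.12232082 0.098     ]]Traceback (most recent call last):
  File "<stdin>", line 9, in <module>
  File "h.py", line 19, in cen
    i=1+np.argmax(s[1:,4]); return c[i],s[i,4]
        ~~~~~~~~~^^^^^^^^^
    return _wrapfunc(a, 'argmax', axis=axis, out=out, **kwds)
    return bound(*args, **kwds)
ValueError: attempt to get argmax of an empty sequence
```

```bash
python3 - <<'E'
import cv2
for n,(x,y) in (("top",(225,195)),("scene",(288,235))):
    im=cv2.imread(f"pics/{n}0.png")[y-50:y+50,x-65:x+65]
    cv2.imwrite(f"pics/{n}0z.png",cv2.resize(im,None,fx=6,fy=6,interpolation=cv2.INTER_NEAREST))
E
```

```text
(no output)
```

View pics/top0z.png

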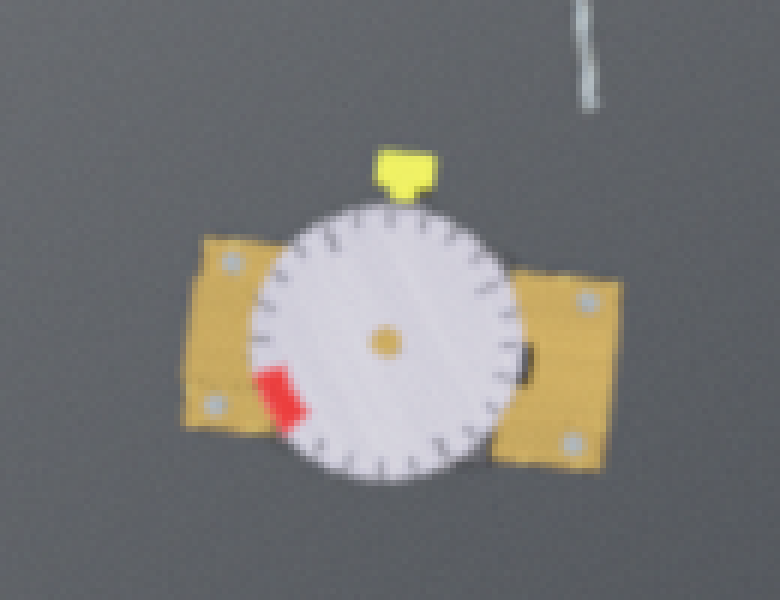

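View pics/scene0z.png

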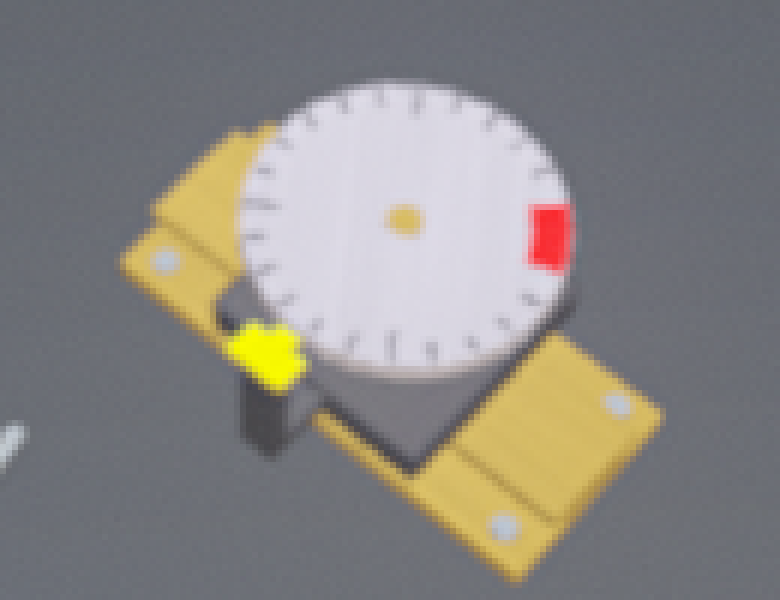

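The zoomed pictures show the disc clear of other objects, red on its left (robot's +y) side, and the pointer just right of image-up.

```bash
cat >> h.py <<'E'
def yel(im,near,r):
    h=cv2.cvtColor(im,cv2.COLOR_RGB2HSV); yy,xx=np.mgrid[:384,:512]
    return (abs(h[...,0].astype(int)-30)<5)&(h[...,1]>140)&(h[...,2]>200)&(np.hypot(xx-near[0],yy-near[1])<r)
E
python3 - <<'E'
from h import *
for n,dn,pn in(("top",(225,202),(228,174)),("scene",(291,222),(268,243))):
    im=cv2.cvtColor(cv2.imread(f"pics/{n}0.png"),cv2.COLOR_BGR2RGB); d=np.load(n+"d.npy"); m=env.camera_model(n)
    mk=discmask(im,dn,34)|red(im,dn,32)
    mk=cv2.morphologyEx(mk.astype(np.uint8),cv2.MORPH_CLOSE,np.ones((5,5)))
    cs=cv2.findContours(mk,0,2)[0]; c=max(cs,key=cv2.contourArea); P=onz(m,c[:,0,:].astype(float),.098)
    (x,y),r=cv2.minEnclosingCircle((P[:,:2]*1000).astype(np.float32)); e=onz(m,[cv2.fitEllipse(c)[0]],.098)[0]; print(n,"circle",x,y,r, "ell",e)
    h=cv2.cvtColor(im,cv2.COLOR_RGB2HSV); yy,xx=np.mgrid[:384,:512]
    hub=(abs(h[...,0].astype(int)-20)<8)&(h[...,1]>80)&(np.hypot(xx-dn[0],yy-dn[1])<8)
    hc,a=cen(hub); H=onz(m,[hc],.098)[0]; print("hub",hc,a,H)
    rc,a=cen(red(im,dn,34)); R=onz(m,[rc],.098)[0]; print("red",rc,a,R,np.linalg.norm(R-H))
    yc,a=cen(yel(im,pn,15)); Y=onz(m,[yc],.1)[0]; print("yel",yc,a,Y, np.linalg.norm(Y-H))
    f=lambda v:np.degrees(np.arctan2(v[1],v[0])); print("ang red",f(R-H),"ptr",f(Y-H))
    o,dd=ray(m,[hc]); print("depthpt",o+dd[0]*d[int(hc[1]),int(hc[0])])
# tool axes
from scipy.spatial.transform import Rotation as Ro
q=env.get_state()["orientation"]; print(Ro.from_quat(np.r_[q[1:],q[0]]).as_matrix().round(3))
E
```

```text
top circle 559.687744140625 77.03240203857422 61.1190299987793 ell [0.56009202 0.075975   0.098     ]
hub [223.71428571 201.5       ] 14 [0.5603337  0.07665744 0.098     ]
red [206.12195122 211.        ] 41 [0.53513105 0.12232082 0.098     ] 0.052156663047890454
yel [227.15686275 173.52941176] 51 [0.63407534 0.0684185  0.1       ] 0.07422741688557265
ang red 118.89529489794181 ptr -6.375051985271272
depthpt [0.56037536 0.07670315 0.09730121]
scene circle 565.6886596679688 77.39076232910156 65.85411834716797 ell [0.56503146 0.08001004 0.098     ]
hub [289.9375 221.3125] 16 [0.56109203 0.07763119 0.098     ]
red [314.49090909 224.10909091] 55 [0.53570683 0.1240564  0.098     ] 0.0529122789524894
yel [267.27777778 243.64444444] 90 [0.63585219 0.07057325 0.1       ] 0.07511920613723388
ang red 118.66973916416946 ptr -5.3931785637781715
depthpt [0.56124873 0.07771412 0.09828333]
[[-0.001  0.406  0.914]
 [-0.001  0.914 -0.406]
 [-1.    -0.002 -0.   ]]
```

Emit:
servo_tool:
  increments:
    - {"offset":[0,-1,1.6],"yaw":-1.5}
    - {"offset":[0,-3,4.9],"yaw":-4}
    - {"offset":[0,-5.5,8.9],"yaw":-8}
    - {"offset":[0,-8,13],"yaw":-12}
    - {"offset":[0,-10.5,17],"yaw":-16}
    - {"offset":[0,-13,21],"yaw":-20}
    - {"offset":[0,-15,24.3],"yaw":-23}
    - {"offset":[0,-16,26],"yaw":-23.9}
  claw: 0
  force: 30

```text
clock: 0.9
tcp_pos: [0.4073, 0.2712, 0.231]
orientation: [0.707, 0.001, 0.707, -0.001]
wrist_force: [-0.0, 0.1, 0.1]
finger_gap: 0.0002
```

Emit:
servo_tool:
  increments:
    - {"offset":[0.5,-1,0.7]}
    - {"offset":[1.8,-3.3,2.3]}
    - {"offset":[3.4,-6,4.1]}
    - {"offset":[5.1,-9,6.2]}
    - {"offset":[6.8,-12,8.3]}
    - {"offset":[8.2,-14.5,10]}
    - {"offset":[9,-15.8,10.9]}
    - {"offset":[9.1,-16.1,11.1]}

```text
invalid input
```

```bash
python3 - <<'E'
from h import *
s=env.get_state(); print(s["tcp_pos"],s["wrist_force"],s["joint_pos"])
im,d=env.read_camera("scene"); save(cv2.resize(im[150:300,210:390],None,fx=4,fy=4),"pics/s1.png")
E
```

```text
[0.4072745  0.27122792 0.23099882] [-0.03530396  0.06134409  0.13862081] [ 4.23617796e-01  1.47954468e-01 -1.67859514e-01  1.25540334e+00
 -5.37126708e-04  4.25892569e-01]
```

View pics/s1.png

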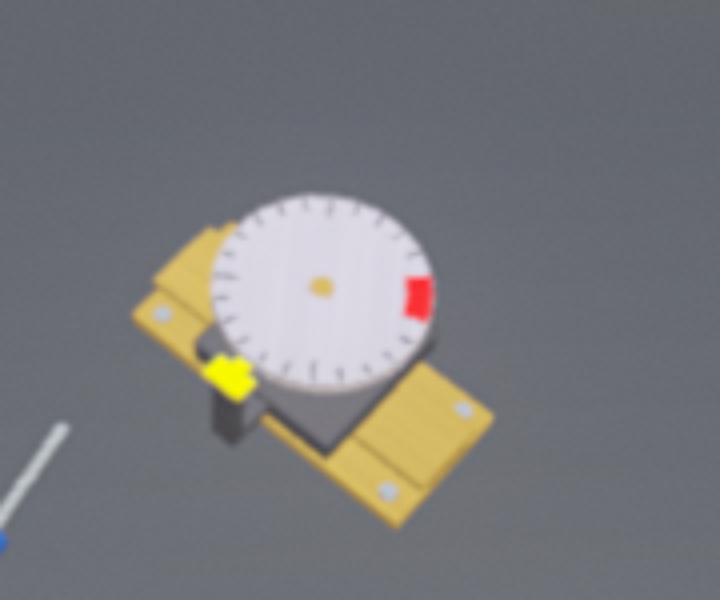

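The move was refused because the rows lacked a yaw. The disc hasn't changed.

Emit:
servo_tool:
  increments:
    - {"offset":[0.5,-1,0.7],"yaw":0}
    - {"offset":[1.8,-3.3,2.3],"yaw":0}
    - {"offset":[3.4,-6,4.1],"yaw":0}
    - {"offset":[5.1,-9,6.2],"yaw":0}
    - {"offset":[6.8,-12,8.3],"yaw":0}
    - {"offset":[8.2,-14.5,10],"yaw":0}
    - {"offset":[9,-15.8,10.9],"yaw":0}
    - {"offset":[9.1,-16.1,11.1],"yaw":0}

```text
clock: 1.75
tcp_pos: [0.5167, 0.112, 0.1388]
orientation: [0.706, 0.001, 0.708, -0.001]
wrist_force: [-0.7, 0.3, 0.6]
finger_gap: -0.0004
```

```bash
python3 - <<'E'
from h import *
s=env.get_state(); print(s["clock"],s["tcp_pos"],s["wrist_force"],s["joint_pos"])
im,d=env.read_camera("scene"); save(cv2.resize(im[150:300,210:390],None,fx=4,fy=4),"pics/s2.png")
E
```

```text
1.75 [0.51666177 0.11198463 0.13876992] [-0.72840852  0.2888426   0.63188245] [ 6.14038001e-02  2.73008069e-01 -2.41272086e-01  1.05906461e+00
  2.28229461e-04  6.35952794e-02]
```

View pics/s2.png

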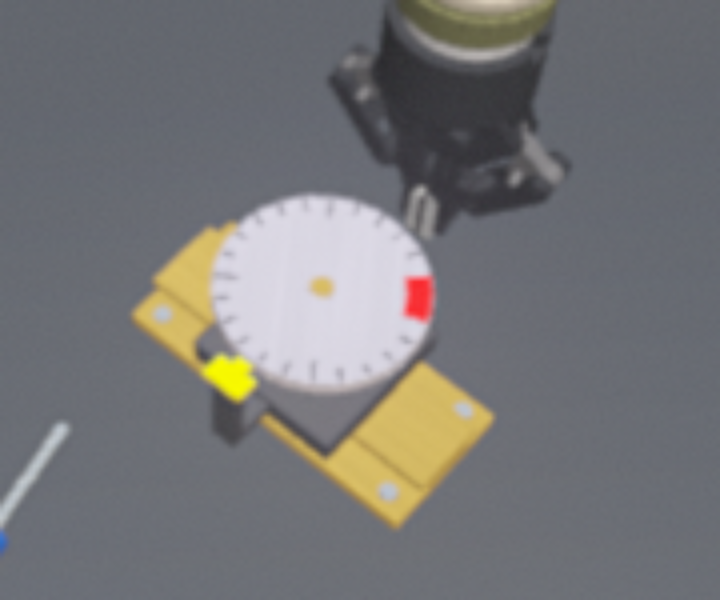

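Emit:
servo_tool:
  increments:
    - {"offset":[0.8,-0.3,0.1],"yaw":0}
    - {"offset":[2,-0.7,0.2],"yaw":0}
    - {"offset":[3,-1,0.2],"yaw":0}
    - {"offset":[3.7,-1,0.2],"yaw":0}
    - {"offset":[4.0,-1,0.2],"yaw":0}
    - {"offset":[4.2,-1,0.2],"yaw":0}
    - {"offset":[4.4,-1,0.2],"yaw":0}
    - {"offset":[4.4,-1,0.2],"yaw":0}

```text
clock: 2.6
tcp_pos: [0.5188, 0.1031, 0.0966]
orientation: [0.707, 0.0, 0.707, 0.0]
wrist_force: [-1.4, 1.4, 2.8]
finger_gap: -0.0001
```

Emit:
servo_tool:
  increments:
    - {"offset":[0.1,-0.4,0],"yaw":0}
    - {"offset":[0.1,-1.1,0],"yaw":0}
    - {"offset":[0.1,-2.0,0],"yaw":0}
    - {"offset":[0.1,-3.0,0],"yaw":0}
    - {"offset":[0.1,-4.0,0],"yaw":0}
    - {"offset":[-1.0,-5.0,0],"yaw":0}
    - {"offset":[-2.0,-5.7,0],"yaw":0}
    - {"offset":[-2.2,-5.9,0],"yaw":0}

```text
clock: 3.4
tcp_pos: [0.5197, 0.0426, 0.1198]
orientation: [0.708, 0.001, 0.706, -0.001]
wrist_force: [0.5, -0.6, 0.1]
finger_gap: -0.0001
```

```bash
cat >> h.py <<'E'
C=np.array([.5605,.077]); PTR=-6.0
def ang(im,m,z=.098):
    mk=red(im,(291,222),36)
    if mk.sum()<8: return None
    rc,a=cen(mk); R=onz(m,[rc],z)[0]
    C=np.array([.5609,.0773])
    v=R[:2]-C; return np.degrees(np.arctan2(v[1],v[0]))-PTR, np.hypot(*v), a
E
python3 - <<'E'
from h import *
m=env.camera_model("scene")
for i in range(3):
    t=env.get_state()["clock"]; im,d=env.read_camera("scene"); print(t,ang(im,m))
save(cv2.resize(im[150:300,210:390],None,fx=4,fy=4),"pics/s3.png")
s=env.get_state(); print(s["clock"],s["tcp_pos"],s["wrist_force"])
E
```

```text
3.4 (np.float64(-145.3207859019941), np.float64(0.052556272812856616), np.int32(50))
3.45 (np.float64(-139.48798228676083), np.float64(0.0528823130266952), np.int32(52))
3.5 (np.float64(-133.90684463235445), np.float64(0.0525139080545671), np.int32(48))
3.55 [0.51896487 0.04361274 0.11845729] [ 0.07254877  0.35098988 -0.33647969]
```

View pics/s3.png

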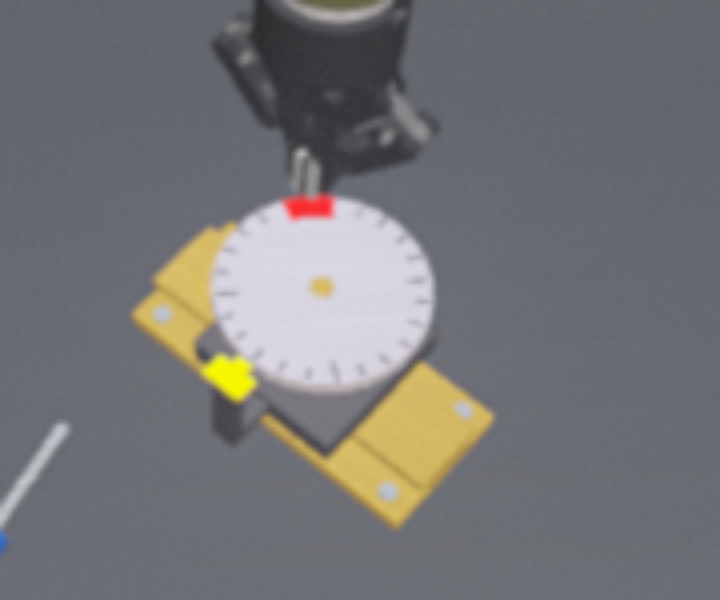

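Emit:
servo_tool:
  increments:
    - {"offset":[0.1,0.2,0.1],"yaw":0}
    - {"offset":[0.3,0.5,0.3],"yaw":0}
    - {"offset":[0.6,0.9,0.6],"yaw":0}
    - {"offset":[0.9,0.9,0.6],"yaw":0}
    - {"offset":[1.1,0.9,0.6],"yaw":0}
    - {"offset":[1.2,0.9,0.6],"yaw":0}
    - {"offset":[1.2,0.9,0.6],"yaw":0}
    - {"offset":[1.2,0.9,0.6],"yaw":0}

```text
clock: 4.35
tcp_pos: [0.5249, 0.0527, 0.1063]
orientation: [0.707, 0.0, 0.707, -0.0]
wrist_force: [-0.0, -0.5, -0.8]
finger_gap: 0.0001
```

Emit:
servo_tool:
  increments:
    - {"offset":[0,0,0],"yaw":0}
    - {"offset":[0,0,0],"yaw":0}
    - {"offset":[0,0,0],"yaw":0}
    - {"offset":[0,0,0],"yaw":0}
    - {"offset":[0,0,0],"yaw":0}
    - {"offset":[0,0,0],"yaw":0}
    - {"offset":[0,0,0],"yaw":0}
    - {"offset":[0,0,0],"yaw":0}

```text
clock: 5.15
tcp_pos: [0.5249, 0.0528, 0.1063]
orientation: [0.707, 0.0, 0.707, -0.0]
wrist_force: [-0.3, 0.4, 0.4]
finger_gap: -0.0004
```

Emit:
servo_tool:
  increments:
    - {"offset":[0,0,0],"yaw":0}
    - {"offset":[0,0,0],"yaw":0}
    - {"offset":[0,0,0],"yaw":0}
    - {"offset":[0,0,0],"yaw":0}
    - {"offset":[0,0,0],"yaw":0}
    - {"offset":[0,0,0],"yaw":0}
    - {"offset":[0,0,0],"yaw":0}
    - {"offset":[0,0,0],"yaw":0}

```text
clock: 5.95
tcp_pos: [0.5249, 0.0528, 0.1063]
orientation: [0.707, 0.0, 0.707, -0.0]
wrist_force: [-0.2, 0.3, -0.2]
finger_gap: -0.0
```

Emit:
servo_tool:
  increments:
    - {"offset":[0,0,0],"yaw":0}
    - {"offset":[0,0,0],"yaw":0}
    - {"offset":[0,0,0],"yaw":0}
    - {"offset":[0,0,0],"yaw":0}
    - {"offset":[0,0,0],"yaw":0}
    - {"offset":[0,0,0],"yaw":0}
    - {"offset":[0,0,0],"yaw":0}
    - {"offset":[0,0,0],"yaw":0}

```text
clock: 6.75
tcp_pos: [0.5249, 0.0528, 0.1063]
orientation: [0.707, 0.0, 0.707, -0.0]
wrist_force: [-0.7, -0.5, -0.8]
finger_gap: 0.0001
```

```bash
python3 - <<'E'
from h import *
m=env.camera_model("scene")
for i in range(3):
    t=env.get_state()["clock"]; im,d=env.read_camera("scene"); print(t,ang(im,m))
save(cv2.resize(im[150:300,210:390],None,fx=4,fy=4),"pics/s4.png")
s=env.get_state(); print(s["clock"],s["tcp_pos"],s["wrist_force"])
E
```

```text
6.75 (np.float64(157.12404628135863), np.float64(0.05325238360509759), np.int32(59))
6.8 (np.float64(160.60121510444984), np.float64(0.05300113777339555), np.int32(58))
6.85 (np.float64(164.22781189586334), np.float64(0.05281592697555319), np.int32(58))
6.9 [0.52489891 0.05277461 0.10629312] [-0.11255705  0.00498587  0.05461544]
```

View pics/s4.png

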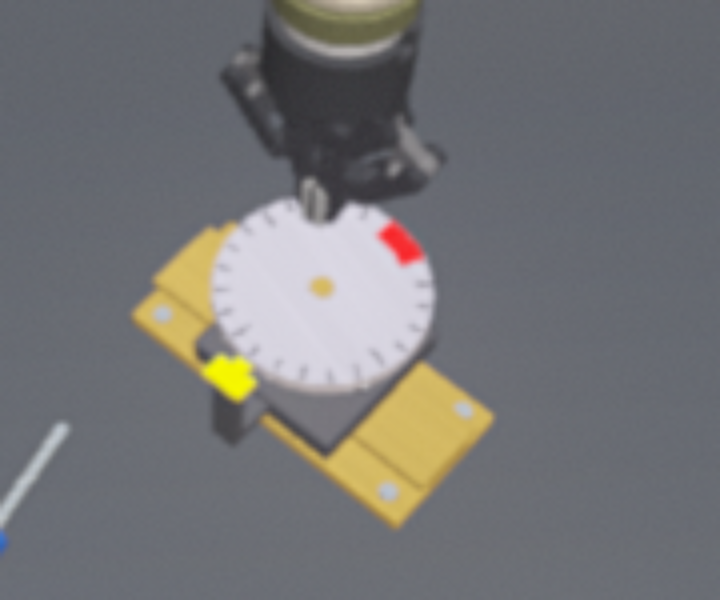

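Emit:
servo_tool:
  increments:
    - {"offset":[0,0,0],"yaw":0}
    - {"offset":[0,0,0],"yaw":0}
    - {"offset":[0,0,0],"yaw":0}
    - {"offset":[0,0,0],"yaw":0}
    - {"offset":[0,0,0],"yaw":0}
    - {"offset":[0,0,0],"yaw":0}
    - {"offset":[0,0,0],"yaw":0}
    - {"offset":[0,0,0],"yaw":0}

```text
clock: 7.7
tcp_pos: [0.5249, 0.0528, 0.1063]
orientation: [0.707, 0.0, 0.707, -0.0]
wrist_force: [0.3, 0.7, 0.0]
finger_gap: -0.0
```

Emit:
servo_tool:
  increments:
    - {"offset":[0,0,0],"yaw":0}
    - {"offset":[0,0,0],"yaw":0}
    - {"offset":[0,0,0],"yaw":0}
    - {"offset":[0,0,0],"yaw":0}
    - {"offset":[0,0,0],"yaw":0}
    - {"offset":[0,0,0],"yaw":0}
    - {"offset":[0,0,0],"yaw":0}
    - {"offset":[0,0,0],"yaw":0}

```text
clock: 8.5
tcp_pos: [0.5249, 0.0528, 0.1063]
orientation: [0.707, 0.0, 0.707, -0.0]
wrist_force: [-0.5, -0.0, 0.0]
finger_gap: 0.0
```

Emit:
servo_tool:
  increments:
    - {"offset":[0,0,0],"yaw":0}
    - {"offset":[0,0,0],"yaw":0}
    - {"offset":[0,0,0],"yaw":0}
    - {"offset":[0,0,0],"yaw":0}
    - {"offset":[0,0,0],"yaw":0}
    - {"offset":[0,0,0],"yaw":0}
    - {"offset":[0,0,0],"yaw":0}
    - {"offset":[0,0,0],"yaw":0}

```text
clock: 9.3
tcp_pos: [0.5249, 0.0527, 0.1063]
orientation: [0.707, 0.0, 0.707, -0.0]
wrist_force: [0.1, 0.4, 0.2]
finger_gap: -0.0003
```

```bash
python3 - <<'E'
from h import *
m=env.camera_model("scene")
for i in range(4):
    t=env.get_state()["clock"]; im,d=env.read_camera("scene"); print(t,ang(im,m))
s=env.get_state(); print(s["clock"],s["tcp_pos"],s["wrist_force"])
E
```

```text
9.3 (np.float64(-62.89179085510598), np.float64(0.05181044625919443), np.int32(48))
9.35 (np.float64(-59.95223858381701), np.float64(0.05194751293139686), np.int32(51))
9.4 (np.float64(-57.99507197809414), np.float64(0.051915433668545195), np.int32(50))
9.45 (np.float64(-56.28421425713252), np.float64(0.052119921920168275), np.int32(49))
9.5 [0.52489914 0.05278826 0.106313  ] [0.74353391 0.56485373 0.22136012]
```

Emit:
servo_tool:
  increments:
    - {"offset":[0,0,0],"yaw":0}
    - {"offset":[0.1,0,0],"yaw":0}
    - {"offset":[0.2,0,0],"yaw":0}
    - {"offset":[0.3,0,0],"yaw":0}
    - {"offset":[0.4,0,0],"yaw":0}
    - {"offset":[0.4,0,0],"yaw":0}
    - {"offset":[0.4,0,0],"yaw":0}
    - {"offset":[0.4,0,0],"yaw":0}

```text
clock: 10.3
tcp_pos: [0.525, 0.0528, 0.1023]
orientation: [0.707, 0.0, 0.707, -0.0]
wrist_force: [-0.1, 1.1, -0.7]
finger_gap: -0.0001
```

```bash
python3 - <<'E'
from h import *
m=env.camera_model("scene")
for i in range(3):
    t=env.get_state()["clock"]; im,d=env.read_camera("scene"); print(t,ang(im,m))
s=env.get_state(); print(s["clock"],s["tcp_pos"],s["wrist_force"])
E
```

```text
10.3 (np.float64(-24.61509945040754), np.float64(0.05183494797859529), np.int32(53))
10.35 (np.float64(-22.367227630321345), np.float64(0.05199112490157394), np.int32(50))
10.4 (np.float64(-21.092624009882876), np.float64(0.05185301799608241), np.int32(53))
10.45 [0.52495861 0.05276704 0.10234787] [ 0.55514275  0.55257304 -0.41861532]
```

Emit:
servo_tool:
  increments:
    - {"offset":[0,0,0],"yaw":0}
    - {"offset":[0,0,0],"yaw":0}
    - {"offset":[0,0,0],"yaw":0}
    - {"offset":[0,0,0],"yaw":0}
    - {"offset":[0.1,0,0],"yaw":0}
    - {"offset":[0.3,0,0],"yaw":0}
    - {"offset":[0.6,0,0],"yaw":0}
    - {"offset":[0.7,0,0],"yaw":0}

```text
clock: 11.25
tcp_pos: [0.5251, 0.0527, 0.0954]
orientation: [0.707, 0.0, 0.707, -0.0]
wrist_force: [-1.7, 0.0, 4.4]
finger_gap: -0.0001
```

Emit:
servo_tool:
  increments:
    - {"offset":[0,0,0],"yaw":0}
    - {"offset":[0,0,0],"yaw":0}
    - {"offset":[0,0,0],"yaw":0}
    - {"offset":[0,0,0],"yaw":0}
    - {"offset":[0,0,0],"yaw":0}
    - {"offset":[0,0,0],"yaw":0}
    - {"offset":[0,0,0],"yaw":0}
    - {"offset":[0,0,0],"yaw":0}

```text
clock: 12.05
tcp_pos: [0.525, 0.0528, 0.0953]
orientation: [0.707, 0.0, 0.707, -0.0]
wrist_force: [-0.5, -0.3, 5.4]
finger_gap: -0.0002
```

```bash
python3 - <<'E'
from h import *
m=env.camera_model("scene")
for i in range(3):
    t=env.get_state()["clock"]; im,d=env.read_camera("scene"); print(t,ang(im,m,.096))
    s=env.get_state(); print(s["clock"],s["tcp_pos"],s["wrist_force"])
save(cv2.resize(im[150:300,210:390],None,fx=4,fy=4),"pics/s5.png")
yc,a=cen(yel(im,(268,243),15)); print("yel",yc,onz(m,[yc],.1))
im,d=env.read_camera("top"); save(cv2.resize(im[125:275,135:315],None,fx=4,fy=4),"pics/t5.png"); save(im,"pics/t5full.png")
E
```

```text
12.05 (np.float64(0.20899071705817107), np.float64(0.051803239092124705), np.int32(51))
12.1 [0.52500772 0.05276965 0.09533499] [-0.24783377 -0.42851511  4.58022063]
12.1 (np.float64(0.20899071705817107), np.float64(0.051803239092124705), np.int32(51))
12.15 [0.5250198  0.05274682 0.0953484 ] [-0.68529212 -0.58314311  4.88949081]
12.15 (np.float64(0.20899071705817107), np.float64(0.051803239092124705), np.int32(51))
12.2 [0.52497722 0.05279616 0.0953294 ] [-0.09627188 -0.44578513  3.49118911]
yel [267.27777778 243.64444444] [[0.63585219 0.07057325 0.1       ]]
```

View pics/s5.png

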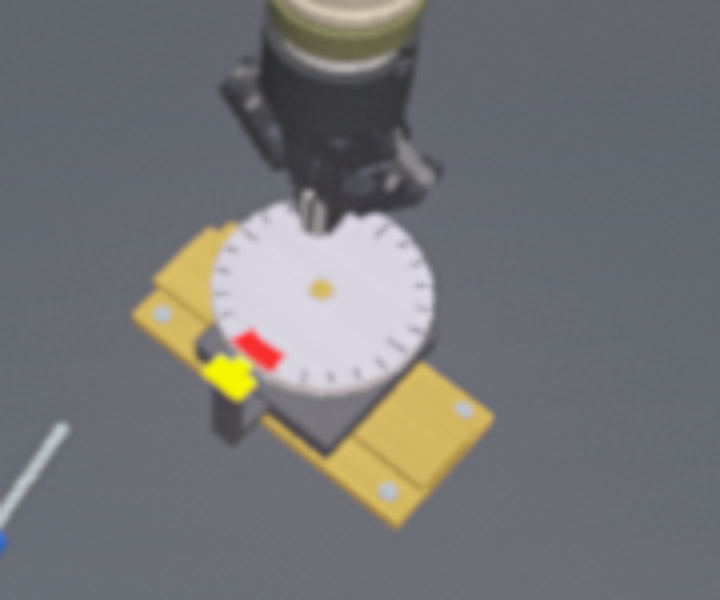

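View pics/t5.png

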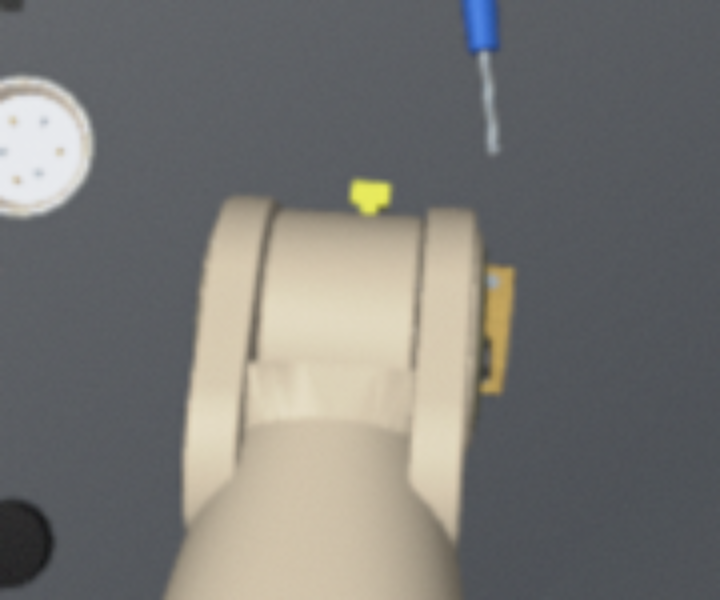

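In the scene view, the hub (321,288), red centre (259,351) and pointer (231,378) lie on one line. The disc is at rest under about 4.5 N, and the pointer hasn't moved.

```bash
python3 -c "
from workcell import env
print(env.hand_in())"
```

```text
the job is handed in; nothing more can be done
None
```

I flicked the disc counter-clockwise with the shut fingertips at about 2.0 rad/s. It ran untouched for about 7.7 s, slowing to roughly 0.45 rad/s. I then braked it with a light press on the side nearest the robot and handed the job in still pressing.

**Patch:** in three scene images over 0.1 s, the red patch stayed 0.2° from the pointer line. My calibration of that line is good to about 1°, and the allowance is about 16°.

**Press:** the last wrist-force readings were about 3.5 to 5 N upward with the fingertip at z = 0.0953 m, so the press was well under the limit.

**Stage:** the yellow pointer was at the same pixel before and after.

**Bystanders:** the arm passed well above all of them. I did not measure each one again at the end.

**Failed or limited checks:**
- One move call was refused because I left out the yaw values. Nothing moved, and I sent it again.
- The top camera could not confirm the patch at the end because the arm blocked its view, so that result rests on the scene camera alone.
- At the start the two cameras agreed to about 1 mm on the disc's centre and 1° on the pointer's direction. The scene camera's ellipse fit of the disc was about 5 mm off, so I used the hub instead.

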